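# Open the ratchet holder on a growing block

## Robot

A 6-joint arm with a two-finger parallel gripper is mounted at the origin on the work surface. World frame = base frame: x ahead of the robot, y to its left, z up, the work surface at z = 0. Lengths are in mm, angles in rad, forces in N, time in s.
With the tool pointing down it reaches from about 325 to 1000 mm from the base axis. Payload 5.1 kg.
Tool frame: the origin (TCP) lies at the very end of the fingers, on their centre line; the grasp point (between the pads) lies 19 mm behind it; z points along the fingers, y is the direction in which the jaws open and shut (so a half turn about z gives the same grasp; the last joint's range is limited). The gripper opens to 85 mm and grips with 20 to 120 N. Pads are 22 mm wide; open, the fingers measure 114 mm over their backs; the gripper's body (76 mm by 85 mm) begins 54 mm behind the grasp point. The pads swing forward as they close: fully open they stand 13 mm farther back than shut.
Start: joints at [1.18, 0.124, 1.65, -0, 1.367, -0.083], TCP at [196.947, 619.433, 231.322] pointing down, gripper open.
Joint ranges: [-2.61, 2.61], [-1.02, 2.33], [0.03, 2.71], [-1.35, 4.49], [0.32, 2.68], [-2.91, 2.91]. Speed limits (rad/s): [2.57, 2.57, 3.14, 3.14, 3.14, 3.14].

## Interface

Orientations are given as a unit quaternion [x, y, z, w].
In Python, from workcell import ctrl, kinematics, eyes, order gives the robot as it stands. Calls block until the motion is done:
- ctrl.reach(position, orientation): joint-space move of the TCP to a pose.
- ctrl.servo_line(position, v=150, rotation=None): straight line of the TCP; rotation=None keeps the orientation; v is the mean speed in mm/s.
- ctrl.move_joints(angles): joint-space move.
- ctrl.move_gripper(opening, f_grip=None): finger opening in mm; f_grip is the grip in N (None keeps the last); returns when the fingers have stopped.
- ctrl.sleep(seconds).
- kinematics.solve_ik(position, orientation): joint angles nearest the present ones, or None.
- eyes.capture(name): name is "scene" or "side" or "wrist"; returns the picture (400x640x3 uint8, red, green, blue); there is no depth.
- eyes.camera_info(name): a dict with "fx", "fy", "cx", "cy" (pixels), "eye" and "orientation" of the camera in the world. Camera axes: x right, y up, looking along -z (the intrinsics and any distortion apply to the point x, -y, -z); pixel columns grow to the right and rows downward; lengths in mm; the calibration is good to about 2 mm. The wrist camera is an equidistant fisheye: a pixel r from the principal point sees the ray r / f radians off the axis. A picture is of the moment at which its call begins: read the wrist's pose just before it. camera_info takes no time and is no camera call; for the wrist camera it gives the pose at the moment of the call.
A pose or a line that the arm cannot do raises ctrl.PlanningError and nothing moves.
- order.finish_job(): hands the job in, once; it reports no verdict.
Trained networks look in the newest picture that a camera, given by its name, has taken for a name from the list of things; names that differ only in an ending like _2 or _b are one class to them, and where a whole thing is asked for, a point or a joint stands for the part that bears it (a point fixed in the world has none). Each returns a list of dicts, best first, with "p" (0 to 1); they miss things now and then, are a little off and sometimes report something else, mostly with a low value. They report only what shows in the picture. A call takes as long as a camera call.
- eyes.search_frame(name, camera): "position" ([x, y, z] in mm, in the coordinates of the camera as it stood for that picture, good to about 4 mm: the middle of the surface that is visible of it).
Readings, each from a call of its own:
- ctrl.read_time(): time.
- ctrl.read_joints(): joint angles.
- ctrl.read_qd(): joint speeds.
- ctrl.read_joint_efforts(): joint torques, N m.
- ctrl.read_tool_pos(): TCP position.
- ctrl.read_eef_rot(): TCP orientation.
- ctrl.read_ft_force(): force on the tool from outside, world axes, zero at the start.
- ctrl.read_torque(): the same for the moment, N m.
- ctrl.read_opening(): finger opening in mm.
Only numpy, scipy, OpenCV 4.12 (cv2) and the standard library are available. Lean on these libraries where they do the work, as an engineer would, in place of code of your own. Each camera call takes 0.05 s, during which the arm holds its last target. There are 200 camera calls.

## Task

Free the sawdust growing block that is held in the ratchet holder: with the fingertips, press the release pad on top of the sliding jaw down and, while it is down, push the jaw back along its bar, away from the block, until it is fully home against the end block. Then let the pad spring up and move clear. Nothing is to be gripped or lifted: leave the block standing in the holder as it is and do not disturb the other things on the bench.

Things in the scene. Friction and masses are not known exactly. Their poses are not given: they have to be found in the camera images.
- jig: Ratchet holder, fixed: grey base board 130 x 340 mm, 12 mm thick. Origin: centre of the board's underside, on the bench; z up. Its steel bar (20 mm wide, top at 52 mm) runs along the holder's own y axis at x = 0. Saw teeth under the bar (8 mm apart) stop the jaw from moving to +y unless the release pad is down. The block stands at the -y end against a fixed jaw 77 mm high.
- end_top (a point): Centre of the top of the dark end block that carries the bar at the holder's +y end: 30 mm along the bar, 50 mm across, top 64 mm above the bench. When the jaw is home, its lug stands 2 mm from this block (centres 23 mm apart along the bar).
- jaw (a joint): Sliding jaw, position along the bar in m: 0 = 2 mm from the block, grows towards the holder's +y, 0.110 = home against the end block (hard stop). Starts at 0 to 0.030; with the pad down it takes about 4 N to push and stays where left. It carries, from -y to +y: a jaw face 80 mm wide with its top at 80 mm, the release pad, an upright push lug.
- release (a joint): Release pad, distance pressed down in m: 0 = up, 0.010 = all the way down (hard stop). A spring pushes it up, 4 N at the top, 8 N at the bottom. The teeth are clear when it is down by 0.005 or more; let go, it springs up (resting on a tooth it may stand at up to 0.005). At the home end of the bar there are no teeth.
- release_top (a point): Centre of the top face of the black release pad, 84 mm above the bench when up; it moves with the jaw and the pad. The pad is 42 mm along the bar and 44 mm across it. Its top is level to within 5 mm with the jaw face beside it.
- lug_top (a point): Centre of the top of the push lug, an upright aluminium plate on the jaw, 52 mm wide across the bar, 12 mm thick along it, top 118 mm above the bench (34 mm above the raised pad). Its centre is 34.5 mm from the pad's centre towards the holder's +y, its near face 28.5 mm: a fingertip on the pad pushes the jaw by this face.
- block_mid (a point): Centre of the growing block in the holder: a loose brown cylinder of sawdust, 90 mm in diameter and 100 mm high, standing on the base board (top 112 mm above the bench), about 0.8 kg.
- spare_mid (a point): Bystander: centre of a second growing block of the same size, standing on the bench beside the holder, on its +x side (top at 100 mm).
- jar: Bystander: lidded glass jar, 60 mm in diameter, 75 mm high, beside the holder; origin at the centre of its underside.
- cup: Bystander: white plastic cup, 68 mm at the rim, 75 mm high, beside the holder; origin at the centre of its underside.
- tape: Bystander: a roll core of cardboard lying flat, 90 mm across, 24 mm high, beside the holder; origin at the centre of its underside.
- brush: Bystander: hand brush lying beside the holder on its -x side, less than 40 mm high.
- bottle: Bystander: white bottle, 68 mm in diameter, 190 mm high, standing at the left of the bench; origin at the centre of its underside.
- scraper: Bystander: long scraper lying at the right of the bench, less than 40 mm high.

How it is judged (in metres and radians):
On the way, in this order (a step that is already met when the one before it is completed fails the run):
1. the release pad is pressed down (6 mm or more), the jaw not yet pushed back (within 25 mm of its start) (value of joint release above 0.006 m and distance of lug_top from where it was at the start of the episode below 0.025 m), for 0.1 s.
2. the jaw is pushed back to the end of its bar (value of joint jaw above 0.103 m), for 0.1 s.
At the end, for the whole second after the job is handed in: The jaw is home (joint at 0.103 m or more of 0.110), the release pad is up again (within 3 mm), the growing block stands upright in the holder within 15 mm of where it was, and no bystander has moved by more than 20 mm (value of joint jaw above 0.103 m and value of joint release below 0.003 m and distance of block_mid from where it was at the start of the episode below 0.015 m and angle between block_mid's own z axis and vertical below 0.1 rad and distance of each of spare_mid, jar, cup, tape, brush, bottle, scraper from where it was at the start of the episode below 0.02 m); the robot touches nothing.
It fails at once if the growing block in the holder is lifted by more than 10 mm, tipped or shoved more than 20 mm (height (world z) of block_mid above 0.072 m or angle between block_mid's own z axis and vertical above 0.25 rad or distance of block_mid from where it was at the start of the episode above 0.02 m).
It fails at once if a bystander is lifted or moved by more than 30 mm (distance of any of spare_mid, jar, cup, tape, brush, bottle, scraper from where it was at the start of the episode above 0.03 m).
It also fails if it takes over 35 s, if anything falls off the work surface, if the arm or the gripper's body presses on something with over 40 N, if the wrist force passes 120 N, or if a joint passes its speed limit or range.

## Working session

There is one attempt and no reset: what is moved stays moved. The work goes in short steps, each a Python script; the robot and the scene stay as the last script left them, time stands still between calls to the robot, and variables do not carry over. Pictures are saved under pics/ and viewed, about 8 in all and at most 12, crops included, and the job is handed in when it is done.

```bash
mkdir -p pics
cat > h.py <<'E'
import numpy as np, cv2
from scipy.spatial.transform import Rotation as R
from workcell import ctrl,kinematics,eyes,order
def world(p,info): return R.from_quat(info["orientation"]).apply(p)+np.array(info["eye"])
def look(cam,names):
    info=eyes.camera_info(cam); im=eyes.capture(cam)
    for n in names:
        for d in eyes.search_frame(n,cam)[:2]: print(cam,n,round(d["p"],2),world(d["position"],info).round(0))
    return im
E
python3 - <<'E'
from h import *
for c in ("scene","side"):
    im=look(c,["end_top","release_top","lug_top","block_mid","jig"]); cv2.imwrite(f"pics/{c}.png",im[:,:,::-1])
    print(eyes.camera_info(c))
print(ctrl.read_eef_rot(),ctrl.read_time())
E
```

```text
scene end_top 0.71 [564. -65.  15.]
scene release_top 0.57 [ 556. -118.   84.]
scene release_top 0.52 [323. 408. 107.]
scene lug_top 0.6 [562. -87.  78.]
scene block_mid 0.91 [ 566. -189.   99.]
scene jig 0.86 [565. -71.  11.]
{'fx': 383.52411458800475, 'fy': 383.52411458800475, 'cx': 320.440633476257, 'cy': 199.0796180842498, 'eye': array([1010.39841453,  685.21277535,  888.70122405]), 'orientation': array([0.11071851, 0.3843795 , 0.87401589, 0.27584422])}
side end_top 0.87 [533. -59.  15.]
side release_top 0.63 [402.  42.  23.]
side lug_top 0.67 [536. -75.  75.]
side block_mid 0.73 [ 545. -186.   97.]
side jig 0.56 [537. -61.  10.]
{'fx': 383.38408883729574, 'fy': 383.38408883729574, 'cx': 316.56719946087367, 'cy': 192.20768922802915, 'eye': array([415.09399597, 815.68374886, 764.85432546]), 'orientation': array([-0.03348238,  0.44076005,  0.89380072, -0.0756953 ])}
[ 1.53295471e-01  9.88180398e-01  1.47898342e-05 -1.98702752e-06] 0.6
```

View pics/scene.png

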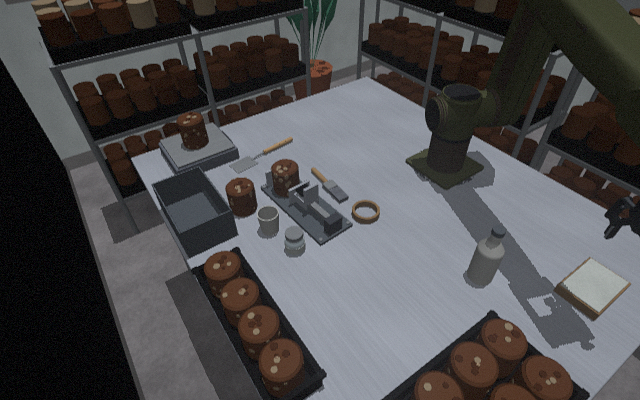

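View pics/side.png

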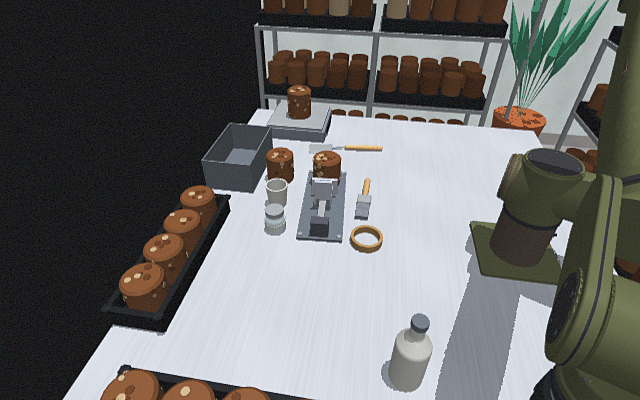

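The scene view shows the holder at about px (305,205), with its end block toward +y at (330,222). The side view shows its bar running almost along world y, with the lug at (322,187) and the end block at (320,226). I'll close the gripper and look from above.

Run:
```python
from h import *
print(eyes.camera_info("wrist"), ctrl.read_tool_pos())
ctrl.move_gripper(0)
ctrl.reach([552,-60,330],[0.7071068,0.7071068,0,0]) if False else ctrl.reach([552,-60,330],[0,1,0,0])
print(ctrl.read_joints(),ctrl.read_time(),ctrl.read_tool_pos())
info=eyes.camera_info("wrist");print(info)
im=look("wrist",["end_top","release_top","lug_top","block_mid","jig"]); cv2.imwrite("pics/w1.png",im[:,:,::-1])
```

```text
{'fx': 309.70691628693146, 'fy': 309.70691628693146, 'cx': 319.24709174912095, 'cy': 201.9853300506076, 'eye': array([129.85443939, 640.54253671, 372.54704144]), 'orientation': array([-0.11098946, -0.08120658,  0.58501966,  0.79927394])} [196.95900795 619.43525721 231.32932958]
[-2.03874441e-01 -1.29105847e-01  1.73924357e+00  1.66484875e-04
  1.53169365e+00 -1.77568108e+00] 4.0917 [552.06263318 -59.35686235 329.85368866]
{'fx': 309.70691628693146, 'fy': 309.70691628693146, 'cx': 319.24709174912095, 'cy': 201.9853300506076, 'eye': array([481.7384798 , -59.36797783, 471.05809024]), 'orientation': array([-0.09692851, -0.09742702,  0.70095231,  0.69984191])}
wrist end_top 0.76 [530. -72.  11.]
wrist release_top 0.91 [ 539. -112.   80.]
wrist lug_top 0.62 [ 537. -106.   82.]
wrist lug_top 0.27 [654.  21.  78.]
wrist block_mid 0.75 [ 545. -203.  110.]
wrist jig 0.85 [526. -74.  14.]
wrist jig 0.3 [ 544. -201.  112.]
```

View pics/w1.png

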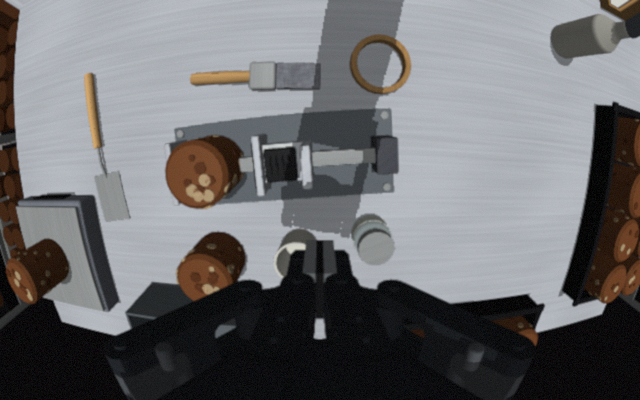

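The wrist view shows the pad at about (282,163), the lug at (307,163), the end block at (387,154) and the block at (197,172). I'll zoom in for exact pixels.

Run:
```python
import cv2
im=cv2.imread("pics/w1.png")[100:215,240:410]
im=cv2.convertScaleAbs(im,alpha=1.8)
im=cv2.resize(im,None,fx=4.5,fy=4.5,interpolation=cv2.INTER_CUBIC)
cv2.imwrite("pics/w1c.png",im)
```

```text
(no output)
```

View pics/w1c.png

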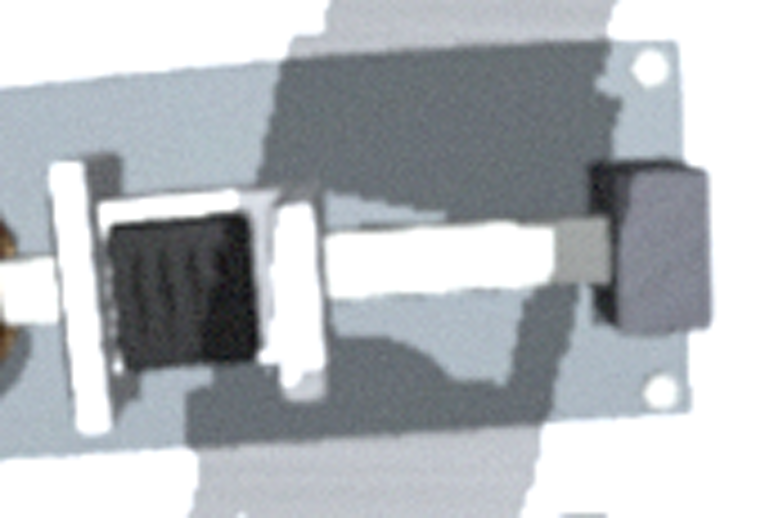

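```bash
cat >> h.py <<'E'
def ray(uv,z,info):
    d=np.array([uv[0]-info["cx"],uv[1]-info["cy"]]);r=np.hypot(*d);t=r/info["fx"]
    v=np.array([d[0]/r*np.sin(t),-d[1]/r*np.sin(t),-np.cos(t)])
    w=R.from_quat(info["orientation"]).apply(v);e=np.array(info["eye"])
    return e+w*(z-e[2])/w[2]
E
python3 - <<'E'
from h import *
i=eyes.camera_info("wrist")
f=lambda n,z,*c:print(n,[ray((240+a/4.5-.5,100+b/4.5-.5),z,i).round(1)[:2].tolist() for a,b in c])
f("pad",84,(110,228),(247,212),(262,358),(128,370),(187,292))
f("lug",118,(298,287),(278,203),(310,200),(322,370),(285,373))
f("end",64,(664,250),(622,172),(708,172),(708,325),(622,330))
f("face",80,(50,163),(85,161),(110,430),(80,433))
f("board",12,(675,42),(690,410))
f("screws",12,(650,68),(661,391))
E
```

```text
pad [[523.3, -129.4], [519.3, -90.6], [560.9, -86.9], [564.2, -125.6], [541.8, -107.9]]
lug [[535.4, -75.1], [513.7, -80.0], [513.0, -71.9], [557.1, -69.0], [557.9, -78.6]]
end [[531.5, 31.4], [508.5, 17.9], [507.7, 44.1], [554.0, 46.2], [556.0, 19.5]]
face [[504.7, -147.1], [504.4, -136.9], [583.0, -132.3], [583.9, -141.4]]
board [[467.8, 44.8], [593.2, 55.0]]
screws [[476.8, 36.5], [586.5, 44.3]]
```

```bash
cat >> h.py <<'E'
u=np.array([-.0725,.9974,0]); pad=np.array([541.5,-107.5,0])
E
python3 - <<'E'
from h import *
best=None
for s in (90,-90):
    q=(R.from_euler('z',4.15+s,degrees=True)*R.from_quat([0,1,0,0])).as_quat()
    j=kinematics.solve_ik(pad+3*u+[0,0,150],q); print(s,j)
    if j is not None and (best is None or abs(j[5])<best[0]): best=(abs(j[5]),q)
q=best[1]; p=pad+3*u
ctrl.reach(p+[0,0,150],q)
f0=np.array(ctrl.read_ft_force())
ctrl.servo_line(p+[0,0,92],v=80)
print("free",f0,ctrl.read_tool_pos())
for z in (88,85,83,81,79,77,75.5):
    ctrl.servo_line(p+[0,0,z],v=30); F=np.array(ctrl.read_ft_force())-f0
    print(z,ctrl.read_tool_pos().round(1),F.round(1))
    if np.linalg.norm(F)>25: break
ctrl.sleep(.3);print(ctrl.read_ft_force()-f0,ctrl.read_time())
for c in ("scene","wrist"): cv2.imwrite(f"pics/press_{c}.png",eyes.capture(c)[:,:,::-1])
a=cv2.imread("pics/press_wrist.png");b=cv2.imread("pics/press_scene.png")[130:260,230:390]
b=cv2.resize(b,(640,520)); cv2.imwrite("pics/p1.png",cv2.resize(a,(480,300))) ; cv2.imwrite("pics/p.png",cv2.convertScaleAbs(cv2.hconcat([cv2.resize(a,(400,250)),cv2.resize(b,(400,250))]),alpha=1.5))
E
```

```text
90 [-2.88109833e-01 -2.82664814e-02  1.94881207e+00 -4.44089210e-16
  1.22104706e+00  2.78105166e+00]
-90 [-2.88109833e-01 -2.82664814e-02  1.94881207e+00 -4.44089210e-16
  1.22104706e+00 -3.60540997e-01]
free [ 1.09172376 -0.06704393 -0.41324189] [ 541.65733695 -104.64823456   92.37750239]
88 [ 541.3 -104.5   88.1] [-0.6 -0.1  0.4]
85 [ 541.1 -104.5   84.7] [-1.6  0.1  1.4]
83 [ 541.6 -104.6   83.4] [-0.9  0.2  1.8]
81 [ 541.7 -104.7   81.5] [-1.5  0.3  3.6]
79 [ 541.7 -104.6   79.5] [-1.1 -0.8  5.4]
77 [ 541.7 -104.7   77.6] [-1.8  0.4  6.7]
75.5 [ 541.7 -104.7   76.3] [-2.3 -0.1  6.9]
[-2.32472105  0.86959062  7.00225846] 8.625
```

View pics/p.png

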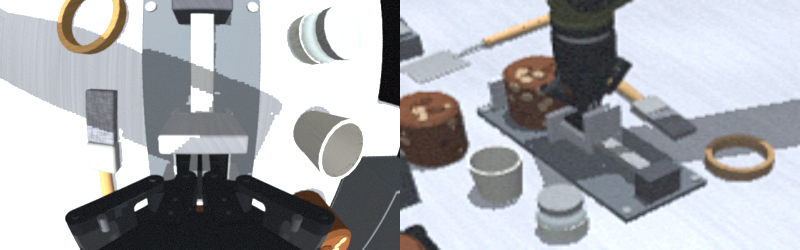

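The pads are on the release pad (wrist view: fingers centred behind the lug). The 7 N reading fits about 8 mm of press. Now I'll push.

Run:
```python
from h import *
f0=np.array([1.09,-.07,-.41]); p=pad+[0,0,74.6]
ctrl.servo_line(p+3*u,v=20); ctrl.sleep(.2)
print(ctrl.read_ft_force()-f0)
# TCP offset along bar from pad start; expected home about 17.5+83=100.5
for s in [10,16,22,32,44,56,68,80,90]+list(np.arange(93,112,1.5)):
    ctrl.servo_line(p+s*u,v=50); F=np.array(ctrl.read_ft_force())-f0; t=ctrl.read_tool_pos()
    print(s,round(float((t-pad)@u),1),t.round(1),F.round(1))
    if abs(F@u)>22 or abs(F[2])>25: break
ctrl.sleep(.3);print(ctrl.read_tool_pos(),ctrl.read_ft_force()-f0,ctrl.read_time())
a=look("wrist",["end_top","lug_top"])[:,:,::-1];b=eyes.capture("scene")[130:260,230:390,::-1]
cv2.imwrite("pics/p2.png",cv2.convertScaleAbs(cv2.hconcat([cv2.resize(a,(400,250)),cv2.resize(b,(400,250))]),alpha=1.5))
```

```text
[-2.51580604  0.0744272   8.20601866]
10 9.5 [541.5 -98.   75.7] [-1.9 -0.6  8.3]
16 15.4 [541.3 -92.1  75.8] [-1.7 -1.1  7.5]
22 21.4 [541.  -86.1  75.9] [-0.7 -2.8  6.6]
32 31.5 [540.3 -76.   75.9] [-1.4 -0.7  7. ]
44 43.6 [539.5 -64.   75.9] [-0.7 -1.4  6.9]
56 55.6 [538.7 -52.   75.9] [-1.1 -0.8  6.6]
68 67.6 [537.8 -40.   75.9] [-1.3 -1.6  7.2]
80 79.6 [537.  -28.   75.9] [-0.1 -0.7  6.7]
90 89.6 [536.2 -18.   75.9] [-0.8  0.   7.9]
93.0 92.3 [536.1 -15.3  76. ] [-0.4 -2.4  7.7]
94.5 93.4 [536.  -14.2  76. ] [-0.5 -3.6  6.7]
96.0 94.8 [535.9 -12.9  76. ] [ 0.  -3.   7.3]
97.5 96.2 [535.8 -11.4  76. ] [-0.3 -4.   7.7]
99.0 97.7 [535.7 -10.   76. ] [ 0.6 -3.5  7.1]
100.5 98.9 [535.7  -8.8  76.3] [-1.3 -4.9  8.6]
102.0 98.9 [535.7  -8.8  76.4] [ -1.1 -11.3   7.4]
103.5 98.9 [535.7  -8.8  76.4] [ -0.9 -17.6   6.9]
105.0 98.9 [535.7  -8.8  76.4] [ -0.7 -23.6   6.2]
[535.73746195  -8.75401034  76.42447922] [ -0.44344419 -22.91500494   7.19946424] 14.8167
wrist end_top 0.94 [534.  17.  61.]
wrist lug_top 0.97 [537.  13. 107.]
wrist lug_top 0.7 [421. -75.  15.]
```

View pics/p2.png

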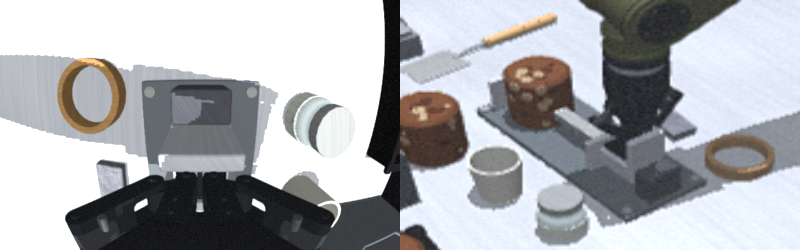

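There is a rigid stop at 98.9 mm, against about 100 expected, and the lug is against the end block in the picture. I'll unload the push and lift straight up.

Run:
```python
from h import *
ctrl.servo_line(pad+[0,0,74.6]+100.3*u,v=20)
print(ctrl.read_tool_pos(),ctrl.read_ft_force())
ctrl.servo_line(pad+[0,0,100]+99.8*u,v=50)
ctrl.servo_line(pad+[0,0,180]+96*u,v=100)
ctrl.servo_line(pad+[0,0,330]+30*u,v=200)
ctrl.sleep(.3)
i=eyes.camera_info("wrist");print(i,ctrl.read_ft_force(),ctrl.read_time())
im=look("wrist",["end_top","lug_top","release_top","block_mid"])[:,:,::-1]
cv2.imwrite("pics/w3full.png",im)
cv2.imwrite("pics/w3.png",cv2.resize(cv2.convertScaleAbs(im[:,160:480],alpha=1.6),None,fx=1.5,fy=1.5))
b=eyes.capture("scene")[:,:,::-1];a=cv2.imread("pics/scene.png")
cv2.imwrite("pics/s3.png",cv2.convertScaleAbs(cv2.hconcat([cv2.resize(x[130:260,230:390],(400,325)) for x in (a,b)]),alpha=1.5))
```

```text
[535.69771185  -8.79935239  76.29717448] [-1.12907315 -3.96340885  9.54238652]
{'fx': 309.70691628693146, 'fy': 309.70691628693146, 'cx': 319.24709174912095, 'cy': 201.9853300506076, 'eye': array([533.2190221 ,  -8.00826473, 470.27020286]), 'orientation': array([-0.13761741, -0.00379535,  0.03661212,  0.98980129])} [ 0.50833983 -0.9553883  -0.32166169] 18.275
wrist end_top 0.94 [537. -62.   8.]
wrist lug_top 0.67 [536. -24.  82.]
wrist lug_top 0.64 [532. -27.  80.]
wrist release_top 0.69 [533. -29.  80.]
wrist release_top 0.69 [ 422. -130.   15.]
wrist block_mid 0.68 [ 553. -177.   56.]
```

View pics/w3.png

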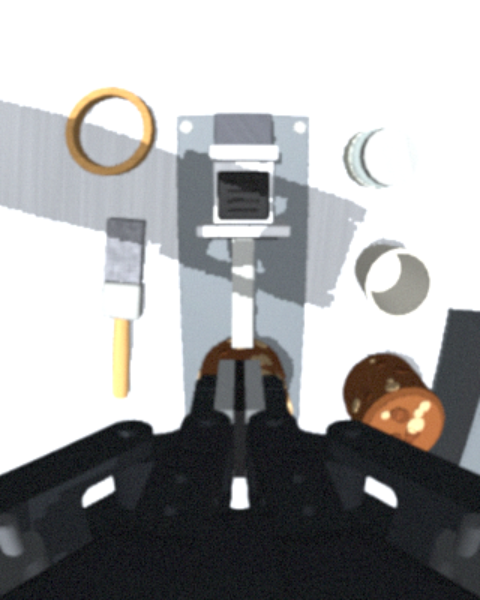

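View pics/s3.png

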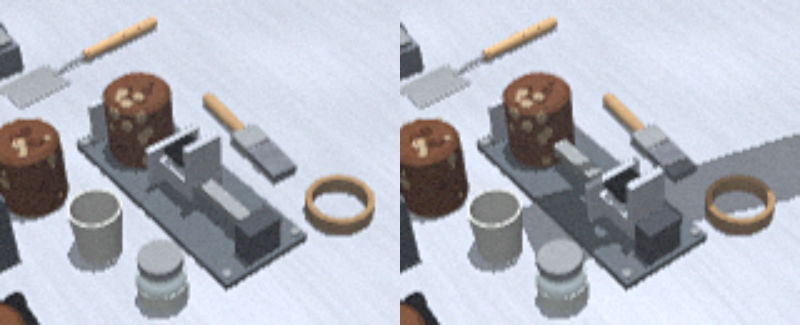

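After the push, the lug (wrist crop 244,152) covers the end block's near part (244,130). The block and all bystanders look unmoved. I'll do one numeric check and then hand in.

Run:
```python
from h import *
i=eyes.camera_info("wrist");g=lambda a,b,z:ray((160+a/1.5-.5,b/1.5-.5),z,i)
l=g(244,152,118);e=g(243,114,64);p=g(244,194,84)
print("lug",l,"end far edge",e,"pad",p,"lug-end centre",(e-l)@u-15, "pad travel",(p-pad)@u)
order.finish_job()
```

```text
lug [534.92361326   9.5266325  118.        ] end far edge [531.84609802  45.69811277  64.        ] pad [537.6687239  -23.69688435  84.        ] lug-end centre 21.30055427845638 pad travel 83.86299506501456
the job is handed in; nothing more can be done
```

The jaw is home against the end block and the job is handed in. With the fingers shut, I pressed the release pad down about 8 mm (7–8 N). I then pushed the jaw along its bar by the lug until it hit a rigid stop, eased off the push, and lifted straight up and clear.

**Jaw home:** the stop came with about 23 N of push and the fingers no longer advancing. In the last wrist picture the lug and end block centres are 21 mm apart (23 mm is nominal, so within measuring error). The pad had travelled 84 mm, against about 83 mm expected.

**Other checks:** the before and after scene pictures show the block and the bystanders near the holder unmoved; I did not compare the bottle. The fingers are clear, at about 330 mm height with the tool force back near zero.

**Weak points:** I did not measure the pad's final height separately. It looks up in the pictures, and the pad position fits a height of 84 mm. The network's `end_top` reports were off in several pictures, so I used my own pixel measurements.

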